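Shift the test gearbox into the green slot

TASK

Shift the test gearbox: push its lever out of the slot it stands in, along the cross channel of the gate and fully home into the slot marked with the green tag, without going home in any other tagged slot on the way. Only push it with the fingers, never pinch or grip it; then move clear and leave the lever there. Leave the loose things on the bench where they are.

Things in the scene. Friction and masses are not known exactly. Their poses are not given: they have to be found in the camera images.
- gearbox: fixed blue gearbox, 150 x 140 mm on a 170 x 170 mm foot, aluminium shift-gate plate on top; black motor on its +x side (to 187 mm from the origin, below the plate), output shaft on its -x side. Origin at its underside's centre, z up; x = along the slots, away from the robot, y = across them; yaw up to 0.4 rad either way
- gate (a point): centre of the gate, on the plate's top face (120 mm above the table; plate 130 mm in x, 124 in y). A cross channel runs along gearbox y from -32 to +32 mm through it. Slots leave it along x: at y = +32 mm only one (+x side, no tag; the lever starts there); at y = 0 and at y = -32 mm one each way, all four tagged
- slot_end (a point): on the plate, at the end of the untagged starting slot: where the stick's centre stops there, 27 mm in x and 32 mm in y from the gate centre. All slots end about 27 mm in x from the gate centre line. Slots and channel are 17 mm wide for the 12 mm stick, in a plate 5 mm thick; the corners at the slot mouths are rounded, 7.5 mm radius
- stick (a point): point on the axis of the lever's 12 mm steel stick, 105 mm from its pivot: at gate height when upright. The pivot is a universal joint under the gate centre, 15 mm above the table. No spring or detent: the lever stays where it is left, and cannot be lifted out
- knob: black rounded-square knob, 36 mm each way, on the lever, over a grey 18 mm square neck 40 mm long; origin at its centre, 175 mm from the pivot, z along the stick; 190 mm above the table when upright, 176 to 186 in a slot end. It moves 1.67 times as far as point stick: 43 to 46 mm in x when fully home, lanes at about y = +51, 0 and -51 mm from the gate centre. Pushing it takes about 3 N
- tag_green: green round tag, 18 mm across, 2 mm thick, on the gate plate; origin at its underside's centre. It marks the slot behind whose closed end it lies: on that slot's centre line, 50 mm from the cross channel's centre line along the gearbox's x (+ or - side), 22 to 24 mm horizontally beyond point stick when the lever is fully home there
- tag_yellow: yellow round tag, 18 mm across, 2 mm thick, on the gate plate; origin at its underside's centre. It marks the slot behind whose closed end it lies: on that slot's centre line, 50 mm from the cross channel's centre line along the gearbox's x (+ or - side), 22 to 24 mm horizontally beyond point stick when the lever is fully home there
- tag_blue: blue round tag, 18 mm across, 2 mm thick, on the gate plate; origin at its underside's centre. It marks the slot behind whose closed end it lies: on that slot's centre line, 50 mm from the cross channel's centre line along the gearbox's x (+ or - side), 22 to 24 mm horizontally beyond point stick when the lever is fully home there
- tag_red: red round tag, 18 mm across, 2 mm thick, on the gate plate; origin at its underside's centre. It marks the slot behind whose closed end it lies: on that slot's centre line, 50 mm from the cross channel's centre line along the gearbox's x (+ or - side), 22 to 24 mm horizontally beyond point stick when the lever is fully home there
- screwdriver: loose screwdriver lying on the table beside the gearbox, about 200 mm long along its x; leave alone
- jar: small closed jar, 52 mm across, 75 mm high, loose, origin under its centre; leave alone
- coupling: aluminium shaft coupling, 44 mm across, 34 mm high, loose, origin under its centre; leave alone
- relay: orange relay module standing loose, 75 x 26 x 68 mm high, origin under its centre; leave alone
- mug: white mug, 80 mm across, 90 mm high, loose, origin under its centre; leave alone
- pendant: black teach pendant with a red stop button, 240 x 150 mm, 58 mm high at the button, lying loose, origin under its centre; leave alone
- wrench: wrench lying loose on the table, along its x; leave alone

How it is judged:
By the outcome, as a careful person would: the job done as asked, in the order asked, and still so for the second after the job is handed in, with the robot touching nothing.
It also fails if it takes over 61 s, if anything falls off the work surface, if the arm or the gripper's body presses on something with over 40 N, if the wrist force passes 120 N, or if a joint passes its speed limit or range.

ROBOT

A 6-joint arm with a two-finger parallel gripper is mounted at the origin on the work surface. World frame = base frame: x ahead of the robot, y to its left, z up, the work surface at z = 0. Lengths are in m, angles in degrees, forces in N, time in s.
With the tool pointing down it reaches from about 0.375 to 0.9 m from the base axis. Payload 3.1 kg.
Tool frame: the origin (TCP) lies between the finger pads; the fingertips stand 22 mm ahead of it and the grasp point (between the pads) lies 3 mm ahead of it; y points along the fingers, x is the direction in which the jaws open and shut, and the axes are right-handed (so a half turn about y gives the same grasp; the last joint's range is limited). The gripper opens to 87 mm and grips with 3 to 60 N. Pads are 19 mm wide; open, the fingers measure 117 mm over their backs; the gripper's body (75 mm by 190 mm) begins 51 mm behind the grasp point.
Start: joints at [-81.503, 30.224, 82.088, -0, 67.689, -10.227], TCP at [0.201, -0.592, 0.245] pointing down, gripper open.
Joint ranges: [-176.69, 176.69], [-43.24, 126.21], [12.49, 139.97], [-82, 262], [0, 151.66], [-163.58, 163.58]. Speed limits (degrees/s): [159.86, 159.86, 180, 180, 180, 180].

INTERFACE

Orientations are given as a 3x3 rotation matrix whose columns are the frame's x, y, z axes.
In Python, from rig import bot, imaging, workorder gives the robot as it stands. The module is installed in compiled form; this text tells all that it offers.
- The arm moves only by the tool drive_tool, never from a script. Its argument "commands" is a list of rows, each an object of numbers: "dx", "dy", "dz": the shift along the tool's x, y, z normalised to -1 to 1, where 1 is 4 cm; "wx", "wy", "wz": the turn, a rotation vector about the tool's x, y, z normalised to -1 to 1, where 1 is pi/2 rad; "grip": the finger opening in mm, from 0 to 87. In form: [{"dx": .., "dy": .., "dz": .., "wx": .., "wy": .., "wz": .., "grip": ..}, ...]. A call has 1 to 8 rows; each row shifts and turns the commanded pose from where the row before left it, along the tool's axes as they then stand; what a row does not reach is not made up. A row lasts 1/8 s, in which the tool goes at most 62.5 mm and 10.7 degrees, less where a joint would pass 70% of its speed; a pose out of reach is approached as far as the arm can. A call with a number of a shift or a turn outside -1 to 1 is refused whole. A call with a gripper value outside its range is refused whole. The fingers move at their own pace and stop on an object; the grip force is fixed at half the most. Time passes only in rows, so rows that do not move let the fingers close. It gives the time, the measured TCP pose, the force and the opening at its end, in the units of the state.
- bot.read_state(): the state, without advancing time (a new reading comes with each control period).
- imaging.capture(name): name is "scene" or "top" or "wrist"; returns (picture, depth): 480x640x3 uint8, red, green, blue; 480x640 float32, m along the optical axis (not along the pixel's ray), 0 where there is no reading.
- imaging.get_calibration(name): a dict with "mtx" (3x3 intrinsics, pixels), "world_to_cam" (4x4, takes a point from world to camera coordinates). Camera axes: x right, y down, z forward; pixel columns grow to the right and rows downward; lengths in m; the calibration is good to about 2 mm. A picture is of the moment at which its call begins: read the wrist's pose just before it. get_calibration takes no time and is no camera call; for the wrist camera it gives the pose at the moment of the call.
- workorder.hand_in(): hands the job in, once; it reports no verdict.
The state is a dict: "time_s": time; "joint_positions": joint angles; "qvel": joint speeds; "tau": joint torques, N m; "position": TCP position; "tcp_rot": TCP orientation; "force": force on the tool from outside, world axes, zero at the start; "moment": the same for the moment, N m; "opening": opening from 0.0 (shut) to 1.0 (fully open).
Only numpy, scipy, OpenCV 4.12 (cv2) and the standard library are available. Lean on these libraries where they do the work, as an engineer would, in place of code of your own. Each camera call takes 0.05 s, during which the arm holds its last target. There are 200 camera calls.

## Working session

There is one attempt and no reset: what is moved stays moved. The work goes in short steps, Python scripts to look and compute and a tool call to move; the robot and the scene stay as the last step left them, time stands still between calls to the robot, and variables do not carry over. Pictures are saved under pics/ and viewed, on a budget of 10 in all, crops included, one or two more only if the job needs it, and the job is handed in when it is done.

Besides the shell and the picture viewer there is one more tool, called after "Call:" as name(argument=value, ...), one argument or row to a line, values as JSON. drive_tool: Moves the arm, as the interface text tells. Its arguments: {"type":"object","properties":{"commands":{"type":"array"}},"required":["commands"]}

```bash
mkdir -p pics; cat > h.py <<'E'
import numpy as np, cv2
from rig import bot, imaging, workorder
def cap(n,f=None):
    p,d=imaging.capture(n); c=imaging.get_calibration(n)
    if f: cv2.imwrite('pics/'+f,p[:,:,::-1])
    return p,d,np.array(c['mtx']),np.array(c['world_to_cam'])
def pts(d,K,T):
    v,u=np.mgrid[:480,:640]; c=np.stack([(u-K[0,2])/K[0,0]*d,(v-K[1,2])/K[1,1]*d,d],-1)
    return (c-T[:3,3])@T[:3,:3]
def ray(u,v,z,K,T):
    R=T[:3,:3];o=-R.T@T[:3,3];r=R.T@np.linalg.solve(K,[u,v,1]);return o+r*(z-o[2])/r[2]
E
python3 - <<'E'
from h import *
s=bot.read_state();print(s)
a=cap('top','top1.png');b=cap('scene','scene1.png')
for x in(a,b):print(x[2],x[3])
np.savez('v.npz',tp=a[0],td=a[1],tK=a[2],tT=a[3],sp=b[0],sd=b[1],sK=b[2],sT=b[3])
E
```

```text
{'time_s': 0.0, 'joint_positions': array([-8.15033957e+01,  3.02784966e+01,  8.21567447e+01,  2.68514184e-04,
        6.76878794e+01, -1.02276469e+01]), 'qvel': array([ 0.03086315, -0.01635538,  0.00643614,  0.0053787 , -0.05536631,
       -0.06380461]), 'tau': array([ 8.08253990e-04, -4.40041494e+01, -1.76588738e+01,  6.32102718e-02,
        5.81855793e-02, -1.75753626e-04]), 'position': array([ 0.20055666, -0.5912269 ,  0.24357462]), 'tcp_rot': array([[ 3.21011862e-01, -3.13207618e-04,  9.47075122e-01],
       [-9.47072814e-01,  2.12591494e-03,  3.21011783e-01],
       [-2.11394449e-03, -9.99997691e-01,  3.85813492e-04]]), 'force': array([-0.39849663,  0.49179595, -0.01275602]), 'moment': array([ 0.02060754, -0.00219071,  0.06601626]), 'opening': 0.9971103604338035}
[[460.80818823   0.         312.80849718]
 [  0.         460.80818823 240.58373808]
 [  0.           0.           1.        ]] [[ 0.02594832 -0.99948475 -0.01889237 -0.00618584]
 [-0.99789595 -0.02477454 -0.05991565  0.4919786 ]
 [ 0.05941673  0.02040733 -0.99802465  1.10163895]
 [ 0.          0.          0.          1.        ]]
[[538.10452833   0.         320.40249017]
 [  0.         538.10452833 239.83120405]
 [  0.           0.           1.        ]] [[-0.70082203  0.71329282  0.00786341  0.35516608]
 [ 0.61308484  0.60792802 -0.50452998 -0.23056195]
 [-0.364658   -0.34876478 -0.86335837  1.57166953]
 [ 0.          0.          0.          1.        ]]
```

View pics/top1.png

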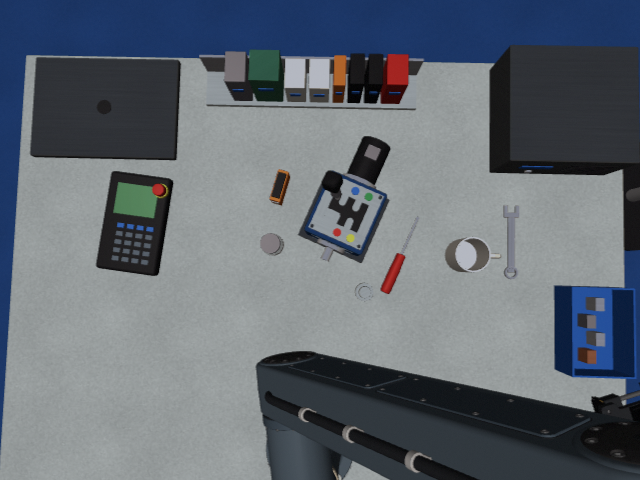

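View pics/scene1.png

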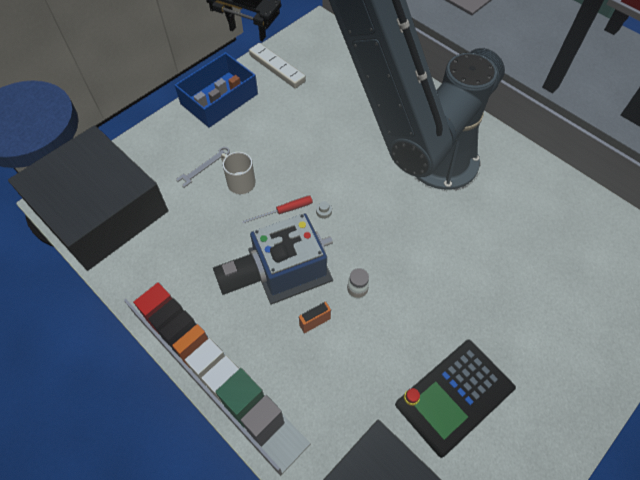

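Top view: the gearbox is at about (347,215), turned clockwise. Green is at (369,197) and blue at (355,190), both on the +x side. Red is at (337,232) and yellow at (350,238), both on the -x side. The knob is at (332,181), so green is the +x, y=-32 slot. Next I'll measure these positions.

```bash
python3 - <<'E'
from h import *
v=np.load('v.npz')
from scipy.optimize import least_squares
obs={}
for n,box in(('t',(300,410,160,270)),('s',(240,335,205,300))):
    p=v[n+'p'];K=v[n+'K'];T=v[n+'T'];h=cv2.cvtColor(p,cv2.COLOR_RGB2HSV);x0,x1,y0,y1=box
    for c,lo,hi in(('red',0,8),('yellow',22,34),('green',45,80),('blue',105,118)):
        m=((h[...,0]>=lo)&(h[...,0]<=hi)&(h[...,1]>130)&(h[...,2]>(150 if c!='green' else 90))).astype(np.uint8)
        r=np.zeros_like(m);r[y0:y1,x0:x1]=m[y0:y1,x0:x1]
        k,l,st,ce=cv2.connectedComponentsWithStats(r)
        i=1+np.argsort(-st[1:,4])[:2]
        w=ray(*ce[i[0]],.122,K,T);obs.setdefault(c,[]).append(w)
        print(n,c,st[i,4],ce[i[0]].round(1),w.round(4))
tag={'green':(50,-32),'blue':(50,0),'red':(-50,0),'yellow':(-50,-32)}
for sl in([0],[1],[0,1]):
    A=np.array([tag[c] for c in tag])/1e3;B=np.array([np.mean([obs[c][j][:2] for j in sl],0) for c in tag])
    a,b=A-A.mean(0),B-B.mean(0);U,S,Vt=np.linalg.svd(a.T@b);R=(U@Vt).T
    t=B.mean(0)-R@A.mean(0);print('gate',t.round(4),'yaw',np.degrees(np.arctan2(R[1,0],R[0,0])),'res mm',(1e3*(B-A@R.T-t)).round(1).tolist())
W=pts(v['td'],v['tK'],v['tT']);z=W[...,2]
m=(z>.165)&(z<.25)&(np.abs(W[...,0]-t[0])<.1)&(np.abs(W[...,1]-t[1])<.1);print('knob',m.sum(),W[m].mean(0),W[m].min(0),W[m].max(0),((W[m].mean(0)[:2]-t)@R*1e3))
E
```

```text
t red [69 44] [397.4 262.1] [ 0.4433 -0.1812  0.122 ]
t yellow [42] [349.9 237.8] [ 0.4937 -0.0769  0.122 ]
t green [34] [368.6 196.5] [ 0.5855 -0.1158  0.122 ]
t blue [42] [355.  190.3] [ 0.5986 -0.0858  0.122 ]
s red [52 26] [284.3 206.7] [ 0.4872 -0.1467  0.122 ]
s yellow [27] [301.7 224.4] [ 0.4931 -0.0787  0.122 ]
s green [20] [263.  238.1] [ 0.5859 -0.1172  0.122 ]
s blue [24] [267.2 248.7] [ 0.5984 -0.0884  0.122 ]
gate [ 0.5329 -0.1307] yaw 9.316810534624846 res mm [[8.5, -24.8], [16.4, 36.8], [-40.2, -42.4], [15.3, 30.3]]
gate [ 0.5427 -0.1237] yaw 5.756011441849462 res mm [[-3.4, -30.4], [5.9, 30.2], [-5.8, -18.0], [3.3, 18.2]]
gate [ 0.5379 -0.1272] yaw 7.742097190757768 res mm [[2.6, -27.8], [11.1, 33.3], [-23.1, -30.0], [9.4, 24.4]]
knob 234 [ 0.60332085 -0.03891085  0.19224818] [ 0.58413025 -0.05479612  0.17309262] [ 0.62651832 -0.02721188  0.20267357] [ 76.75298979 -78.66272819]
```

Call:
drive_tool(
  commands=[
    {"dy":-0.7,"wy":-0.108,"grip":0},
    {"dy":-0.7,"wy":-0.108,"grip":0},
    {"wy":-0.108,"grip":0},
    {"wy":-0.108,"grip":0},
    {"wy":-0.108,"grip":0},
    {"dx":0.3,"dz":0.9,"grip":0},
    {"dx":0.3,"dz":0.9,"grip":0},
    {"dx":0.3,"dz":0.9,"grip":0},
  ],
)

```text
schema error: expected keys dx, dy, dz, wx, wy, wz, grip
```

Call:
drive_tool(
  commands=[
    {"dx":0.3,"dz":0.9,"grip":0},
    {"dx":0.3,"dz":0.9,"grip":0},
    {"dx":0.3,"dz":0.9,"grip":0},
    {"dx":0.3,"dz":0.9,"grip":0},
    {"dx":0.3,"dz":0.9,"grip":0},
    {"dx":0.3,"dz":0.9,"grip":0},
    {"dx":0.3,"dz":0.9,"grip":0},
    {"grip":0},
  ],
)

```text
schema error: expected keys dx, dy, dz, wx, wy, wz, grip
```

```bash
cat >> h.py <<'E'
X=np.array([.9225,-.386,0]);Y=np.array([.386,.9225,0]);G=np.array([.5520,-.0673,0])
def st():
    s=bot.read_state();q=s['position']-G
    print('t',round(s['time_s'],2),'gx,gy,z mm',(np.array([q@X,q@Y,q[2]])*1e3).round(1),'F gx gy z',np.round([s['force']@X,s['force']@Y,s['force'][2]],1),'op',s['opening'])
    print('tool x,y,z in gearbox',(np.stack([X,Y,[0,0,1]])@s['tcp_rot']).round(3).tolist())
    return s
E
python3 - <<'E'
from h import *
s=st();print(s['joint_positions'].round(0))
cap('wrist','w1.png')
E
```

```text
t 0.1 gx,gy,z mm [-121.9 -619.   243.7] F gx gy z [ 0.3 -0.3  0.3] op 1.0010977367283218
tool x,y,z in gearbox [[0.662, -0.001, 0.75], [-0.75, 0.002, 0.662], [-0.002, -1.0, 0.0]]
[-82.  30.  82.   0.  68. -10.]
```

View pics/w1.png

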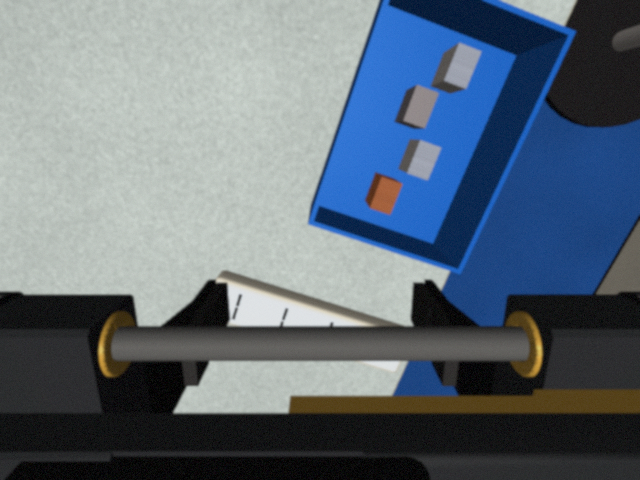

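The commands were refused because every key has to be given, so the arm hasn't moved. The wrist view still shows the blue bin and the open fingers at about (200,340) and (440,340).

Call:
drive_tool(
  commands=[
    {"dx":0,"dy":-0.7,"dz":0,"wx":0,"wy":-0.108,"wz":0,"grip":0},
    {"dx":0,"dy":-0.7,"dz":0,"wx":0,"wy":-0.108,"wz":0,"grip":0},
    {"dx":0,"dy":0,"dz":0,"wx":0,"wy":-0.108,"wz":0,"grip":0},
    {"dx":0,"dy":0,"dz":0,"wx":0,"wy":-0.108,"wz":0,"grip":0},
    {"dx":0,"dy":0,"dz":0,"wx":0,"wy":-0.108,"wz":0,"grip":0},
    {"dx":0.3,"dy":0,"dz":0.9,"wx":0,"wy":0,"wz":0,"grip":0},
    {"dx":0.3,"dy":0,"dz":0.9,"wx":0,"wy":0,"wz":0,"grip":0},
    {"dx":0.3,"dy":0,"dz":0.9,"wx":0,"wy":0,"wz":0,"grip":0},
  ],
)

```text
time_s: 1.15
position: [0.276, -0.505, 0.3001]
tcp_rot: [[0.922, -0.0, 0.386], [-0.386, 0.001, 0.922], [-0.0, -1.0, 0.001]]
force: [1.0, 0.2, -0.0]
opening: 0.173
```

```bash
python3 -c "
from h import *
st()"
```

```text
t 1.15 gx,gy,z mm [ -85.6 -510.3  300.1] F gx gy z [ 0.8  0.6 -0. ] op 0.1731433211195809
tool x,y,z in gearbox [[1.0, -0.0, 0.0], [-0.0, 0.001, 1.0], [-0.0, -1.0, 0.001]]
```

Call:
drive_tool(
  commands=[
    {"dx":0.33,"dy":0,"dz":1,"wx":0,"wy":0,"wz":0,"grip":0},
    {"dx":0.33,"dy":0,"dz":1,"wx":0,"wy":0,"wz":0,"grip":0},
    {"dx":0.33,"dy":0,"dz":1,"wx":0,"wy":0,"wz":0,"grip":0},
    {"dx":0.33,"dy":0,"dz":1,"wx":0,"wy":0,"wz":0,"grip":0},
    {"dx":0.33,"dy":0,"dz":1,"wx":0,"wy":0,"wz":0,"grip":0},
    {"dx":0.33,"dy":0,"dz":1,"wx":0,"wy":0,"wz":0,"grip":0},
    {"dx":0.33,"dy":0,"dz":1,"wx":0,"wy":0,"wz":0,"grip":0},
    {"dx":0.33,"dy":0,"dz":1,"wx":0,"wy":0,"wz":0,"grip":0},
  ],
)

```text
time_s: 2.15
position: [0.497, -0.2503, 0.3003]
tcp_rot: [[0.923, -0.0, 0.386], [-0.386, 0.0, 0.923], [-0.0, -1.0, 0.0]]
force: [-0.6, -1.1, -0.2]
opening: 0.003
```

Call:
drive_tool(
  commands=[
    {"dx":0.33,"dy":0,"dz":1,"wx":0,"wy":0,"wz":0,"grip":0},
    {"dx":0.33,"dy":0,"dz":1,"wx":0,"wy":0,"wz":0,"grip":0},
    {"dx":0.33,"dy":0,"dz":1,"wx":0,"wy":0,"wz":0,"grip":0},
    {"dx":0.33,"dy":0,"dz":1,"wx":0,"wy":0,"wz":0,"grip":0},
    {"dx":0.33,"dy":0,"dz":1,"wx":0,"wy":0,"wz":0,"grip":0},
    {"dx":0.33,"dy":0,"dz":0.5,"wx":0,"wy":0,"wz":0,"grip":0},
    {"dx":0,"dy":0,"dz":0,"wx":0,"wy":0,"wz":0,"grip":0},
  ],
)

```text
time_s: 3.02
position: [0.6549, -0.0778, 0.2998]
tcp_rot: [[0.924, -0.001, 0.383], [-0.383, 0.0, 0.924], [-0.001, -1.0, -0.0]]
force: [0.2, -0.4, 0.5]
opening: 0.006
```

```bash
python3 - <<'E'
from h import *
s=st();print(s['joint_positions'].round(0))
p,d,K,T=cap('wrist','w2.png')
h=cv2.cvtColor(p,cv2.COLOR_RGB2HSV)
for c,lo,hi in(('red',0,8),('yellow',22,34),('green',45,80),('blue',105,118)):
    m=((h[...,0]>=lo)&(h[...,0]<=hi)&(h[...,1]>130)&(h[...,2]>90)).astype(np.uint8)
    k,l,stt,ce=cv2.connectedComponentsWithStats(m)
    for i in 1+np.argsort(-stt[1:,4])[:3]:
        q=ray(*ce[i],.122,K,T)-G;print(c,stt[i,4],ce[i].round(),(np.array([q@X,q@Y])*1e3).round(1))
E
```

```text
t 3.02 gx,gy,z mm [ 99.   30.1 299.8] F gx gy z [ 0.3 -0.3  0.5] op 0.0064865393663779605
tool x,y,z in gearbox [[1.0, -0.001, -0.003], [0.003, -0.0, 1.0], [-0.001, -1.0, -0.0]]
[-16.  30.  73.   0.  77.   6.]
red 5183 [588. 228.] [335.4  26. ]
red 266 [155. 256.] [-48.6  -0. ]
red 2 [588.  55.] [307.1 164.7]
yellow 252 [159. 289.] [-48.6 -32.1]
yellow 12 [342. 348.] [121.7 -94.8]
yellow 5 [298. 351.] [ 79.  -98.1]
green 205 [268. 288.] [ 51.5 -31.5]
blue 7159 [617.  72.] [332.8 152.3]
blue 2450 [243. 205.] [33.5 46.3]
blue 1270 [623. 274.] [377.  -17.1]
```

View pics/w2.png

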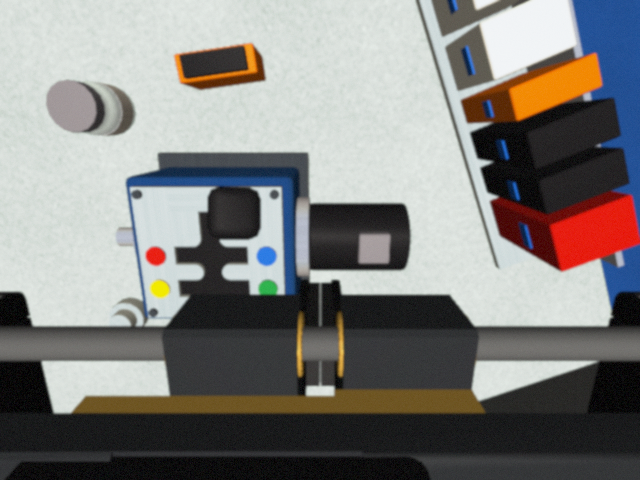

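The wrist view agrees with my gearbox frame to about 1.5 mm. Knob is at (234,213), the closed fingers are at (320,310), and green is at (268,288). I'll move to gy≈51 and lower to the knob's height.

```bash
python3 - <<'E'
from h import *
K=np.array(imaging.get_calibration('wrist')['mtx']);T=np.array(imaging.get_calibration('wrist')['world_to_cam'])
for u,v,z in((234,213,.195),(259,213,.195),(208,213,.195),(234,188,.195),(234,238,.195)):
    q=ray(u,v,z,K,T)-G;print((np.array([q@X,q@Y])*1e3).round(1))
E
```

```text
[42.1 55.1]
[58.9 55.1]
[24.7 55. ]
[43.2 71.9]
[41.  37.6]
```

Call:
drive_tool(
  commands=[
    {"dx":0,"dy":0,"dz":0.5,"wx":0,"wy":0,"wz":0,"grip":0},
    {"dx":0,"dy":1,"dz":0,"wx":0,"wy":0,"wz":0,"grip":0},
    {"dx":0,"dy":1,"dz":0,"wx":0,"wy":0,"wz":0,"grip":0},
    {"dx":0,"dy":0.75,"dz":0,"wx":0,"wy":0,"wz":0,"grip":0},
    {"dx":0,"dy":0,"dz":0,"wx":0,"wy":0,"wz":0,"grip":0},
  ],
)

```text
time_s: 3.7
position: [0.6597, -0.06, 0.1879]
tcp_rot: [[0.922, -0.006, 0.386], [-0.386, 0.002, 0.922], [-0.007, -1.0, -0.001]]
force: [-0.5, -0.3, 0.1]
opening: 0.004
```

Call:
drive_tool(
  commands=[
    {"dx":-0.25,"dy":0,"dz":0,"wx":0,"wy":0,"wz":0,"grip":0},
    {"dx":-0.25,"dy":0,"dz":0,"wx":0,"wy":0,"wz":0,"grip":0},
    {"dx":-0.25,"dy":0,"dz":0,"wx":0,"wy":0,"wz":0,"grip":0},
    {"dx":-0.25,"dy":0,"dz":0,"wx":0,"wy":0,"wz":0,"grip":0},
    {"dx":-0.1,"dy":0,"dz":0,"wx":0,"wy":0,"wz":0,"grip":0},
    {"dx":0,"dy":0,"dz":0,"wx":0,"wy":0,"wz":0,"grip":0},
  ],
)

```text
time_s: 4.45
position: [0.6223, -0.0439, 0.1916]
tcp_rot: [[0.923, 0.003, 0.385], [-0.385, -0.001, 0.923], [0.003, -1.0, 0.0]]
force: [3.3, -1.0, 2.0]
opening: 0.002
```

```bash
python3 - <<'E'
from h import *
st();p,d,K,T=cap('wrist','w3.png')
E
```

```text
t 4.45 gx,gy,z mm [ 55.8  48.7 191.6] F gx gy z [3.4 0.4 2. ] op 0.0018318243551024124
tool x,y,z in gearbox [[1.0, 0.003, -0.001], [0.001, 0.0, 1.0], [0.003, -1.0, 0.0]]
```

View pics/w3.png

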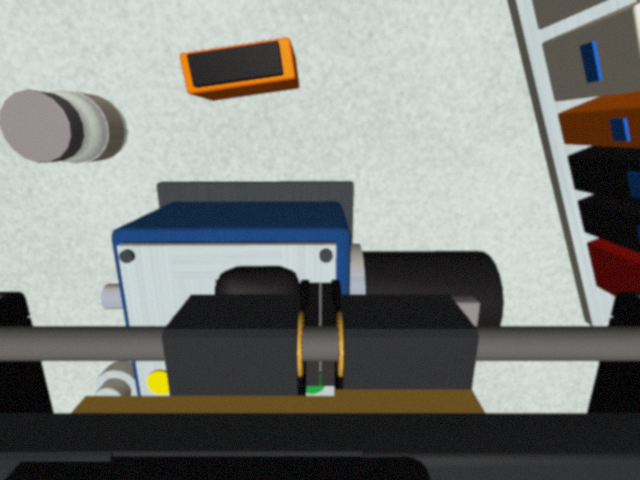

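Call:
drive_tool(
  commands=[
    {"dx":-0.2,"dy":0,"dz":0,"wx":0,"wy":0,"wz":0,"grip":0},
    {"dx":-0.2,"dy":0,"dz":0,"wx":0,"wy":0,"wz":0,"grip":0},
    {"dx":-0.15,"dy":0,"dz":0,"wx":0,"wy":0,"wz":0,"grip":0},
    {"dx":0,"dy":0,"dz":0,"wx":0,"wy":0,"wz":0,"grip":0},
  ],
)

```text
time_s: 5.0
position: [0.5995, -0.0347, 0.1899]
tcp_rot: [[0.923, -0.003, 0.385], [-0.385, 0.001, 0.923], [-0.003, -1.0, -0.001]]
force: [2.7, -1.6, 1.9]
opening: 0.004
```

```bash
python3 - <<'E'
from h import *
st();p,d,K,T=cap('wrist','w4.png');a=cap('top');b=cap('scene')
cv2.imwrite('pics/ts4.png',np.hstack([cv2.resize(a[0][150:280,285:415],(400,400)),cv2.resize(b[0][190:310,210:340],(400,400))])[:,:,::-1])
E
```

```text
t 5.0 gx,gy,z mm [ 31.2  48.4 189.9] F gx gy z [ 3.1 -0.4  1.9] op 0.0035244841590414953
tool x,y,z in gearbox [[1.0, -0.003, -0.001], [0.001, -0.001, 1.0], [-0.003, -1.0, -0.001]]
```

View pics/ts4.png

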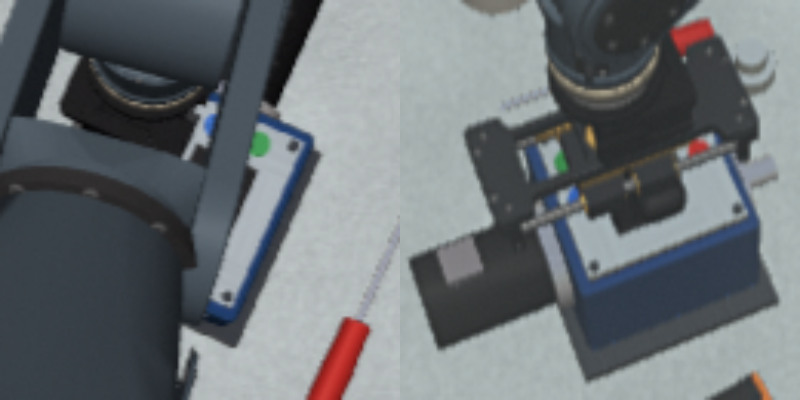

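The scene crop shows the knob at about (655,195), still against the fingers and moving. The rest is hidden. I'll carry on in small steps until it meets the channel wall.

Call:
drive_tool(
  commands=[
    {"dx":-0.1,"dy":0,"dz":0,"wx":0,"wy":0,"wz":0,"grip":0},
    {"dx":0,"dy":0,"dz":0,"wx":0,"wy":0,"wz":0,"grip":0},
  ],
)

```text
time_s: 5.4
position: [0.597, -0.0336, 0.1903]
tcp_rot: [[0.923, -0.001, 0.385], [-0.385, 0.0, 0.923], [-0.001, -1.0, -0.0]]
force: [2.0, -0.3, -0.4]
opening: 0.007
```

Call:
drive_tool(
  commands=[
    {"dx":-0.1,"dy":0,"dz":0,"wx":0,"wy":0,"wz":0,"grip":0},
    {"dx":0,"dy":0,"dz":0,"wx":0,"wy":0,"wz":0,"grip":0},
  ],
)

```text
time_s: 5.65
position: [0.5936, -0.0321, 0.1906]
tcp_rot: [[0.923, 0.0, 0.385], [-0.385, -0.0, 0.923], [0.0, -1.0, 0.0]]
force: [2.8, -1.0, 0.3]
opening: 0.002
```

Call:
drive_tool(
  commands=[
    {"dx":-0.08,"dy":0,"dz":0,"wx":0,"wy":0,"wz":0,"grip":0},
    {"dx":0,"dy":0,"dz":0,"wx":0,"wy":0,"wz":0,"grip":0},
  ],
)

```text
time_s: 5.9
position: [0.5928, -0.0318, 0.1909]
tcp_rot: [[0.923, 0.006, 0.386], [-0.386, -0.002, 0.923], [0.006, -1.0, 0.0]]
force: [7.2, -1.9, -1.9]
opening: 0.007
```

```bash
python3 - <<'E'
from h import *
st();p,d,K,T=cap('wrist','w5.png');W=pts(d,K,T)-G
gx=W@X*1e3;gy=W@Y*1e3;z=W[...,2]*1e3
m=(z>170)&(z<215)&(gy>40)&(gy<100)&(abs(gx)<60)&(d>0)
for lo,hi in((170,185),(185,200),(200,215)):
    k=m&(z>=lo)&(z<hi)
    if k.sum():print(lo,k.sum(),'gx',np.percentile(gx[k],[2,50,98]).round(1),'gy',np.percentile(gy[k],[2,50,98]).round(1))
E
```

```text
t 5.9 gx,gy,z mm [ 24.   48.5 190.9] F gx gy z [ 7.4  1.  -1.9] op 0.007188893898610675
tool x,y,z in gearbox [[1.0, 0.006, -0.0], [0.0, 0.0, 1.0], [0.006, -1.0, 0.0]]
170 800 gx [-7.8 23.3 33.8] gy [47.7 61.1 71.4]
185 2667 gx [-16.3   4.1  31.7] gy [59.4 69.4 73.5]
200 411 gx [18.9 24.6 31.2] gy [59.3 60.  61.8]
```

The force stepped up to 7 N and motion stopped, so the lever is against the channel's far wall. Next I'll go round to its +y side.

Call:
drive_tool(
  commands=[
    {"dx":0.6,"dy":0,"dz":0,"wx":0,"wy":0,"wz":0,"grip":0},
    {"dx":0,"dy":0,"dz":0.7,"wx":0,"wy":0,"wz":0,"grip":0},
    {"dx":0,"dy":0,"dz":0.7,"wx":0,"wy":0,"wz":0,"grip":0},
    {"dx":-0.6,"dy":0,"dz":0,"wx":0,"wy":0,"wz":0,"grip":0},
    {"dx":-0.6,"dy":0,"dz":0,"wx":0,"wy":0,"wz":0,"grip":0},
    {"dx":0,"dy":0,"dz":0,"wx":0,"wy":0,"wz":0,"grip":0},
  ],
)

```text
time_s: 6.7
position: [0.587, 0.0312, 0.1899]
tcp_rot: [[0.923, -0.006, 0.384], [-0.384, 0.001, 0.923], [-0.006, -1.0, -0.001]]
force: [0.1, 0.0, 0.2]
opening: 0.002
```

```bash
python3 - <<'E'
from h import *
st()
E
```

```text
t 6.7 gx,gy,z mm [ -5.8 104.3 189.9] F gx gy z [0.1 0.1 0.2] op 0.002181379153363708
tool x,y,z in gearbox [[1.0, -0.006, -0.002], [0.002, -0.001, 1.0], [-0.006, -1.0, -0.001]]
```

Call:
drive_tool(
  commands=[
    {"dx":0.05,"dy":0,"dz":-0.25,"wx":0,"wy":0,"wz":0,"grip":0},
    {"dx":0,"dy":0,"dz":-0.25,"wx":0,"wy":0,"wz":0,"grip":0},
    {"dx":0,"dy":0,"dz":-0.25,"wx":0,"wy":0,"wz":0,"grip":0},
    {"dx":0,"dy":0,"dz":-0.25,"wx":0,"wy":0,"wz":0,"grip":0},
    {"dx":0,"dy":0,"dz":-0.25,"wx":0,"wy":0,"wz":0,"grip":0},
    {"dx":0,"dy":0,"dz":-0.25,"wx":0,"wy":0,"wz":0,"grip":0},
    {"dx":0,"dy":0,"dz":0,"wx":0,"wy":0,"wz":0,"grip":0},
  ],
)

```text
time_s: 7.58
position: [0.5678, -0.0274, 0.1901]
tcp_rot: [[0.922, -0.002, 0.386], [-0.386, -0.001, 0.922], [-0.002, -1.0, -0.002]]
force: [0.1, 0.6, 0.3]
opening: 0.007
```

```bash
python3 - <<'E'
from h import *
st();p,d,K,T=cap('wrist','w6.png')
E
```

```text
t 7.58 gx,gy,z mm [ -0.9  42.9 190.1] F gx gy z [-0.1  0.6  0.3] op 0.0068157896269512635
tool x,y,z in gearbox [[1.0, -0.002, 0.0], [-0.0, -0.002, 1.0], [-0.002, -1.0, -0.002]]
```

View pics/w6.png

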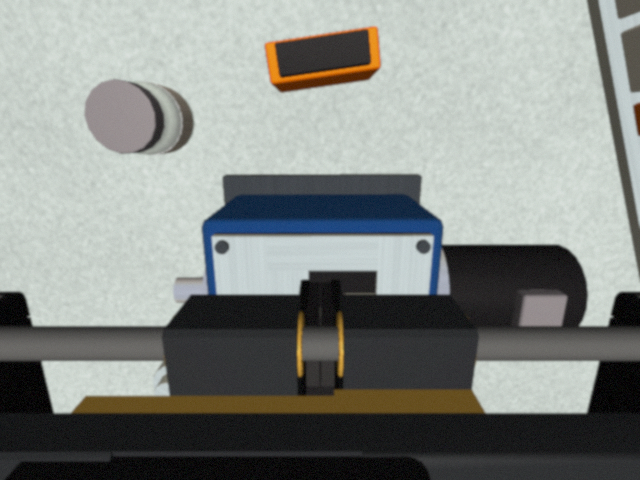

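The starting slot at (342,283) is now empty, so the knob has moved ahead of the fingers. I'll keep pushing.

Call:
drive_tool(
  commands=[
    {"dx":-0.03,"dy":0,"dz":-0.25,"wx":0,"wy":0,"wz":0,"grip":0},
    {"dx":0,"dy":0,"dz":-0.25,"wx":0,"wy":0,"wz":0,"grip":0},
    {"dx":0,"dy":0,"dz":-0.25,"wx":0,"wy":0,"wz":0,"grip":0},
    {"dx":0,"dy":0,"dz":-0.25,"wx":0,"wy":0,"wz":0,"grip":0},
    {"dx":0,"dy":0,"dz":-0.25,"wx":0,"wy":0,"wz":0,"grip":0},
    {"dx":0,"dy":0,"dz":0,"wx":0,"wy":0,"wz":0,"grip":0},
  ],
)

```text
time_s: 8.38
position: [0.5475, -0.073, 0.1901]
tcp_rot: [[0.922, -0.002, 0.386], [-0.386, -0.001, 0.922], [-0.001, -1.0, -0.002]]
force: [0.3, -0.1, -0.6]
opening: 0.005
```

Call:
drive_tool(
  commands=[
    {"dx":0,"dy":0,"dz":-0.15,"wx":0,"wy":0,"wz":0,"grip":0},
    {"dx":0,"dy":0,"dz":0,"wx":0,"wy":0,"wz":0,"grip":0},
  ],
)

```text
time_s: 8.62
position: [0.5456, -0.0776, 0.1902]
tcp_rot: [[0.923, -0.001, 0.386], [-0.386, -0.0, 0.923], [-0.001, -1.0, -0.001]]
force: [-0.1, 0.8, -1.0]
opening: 0.005
```

```bash
python3 - <<'E'
from h import *
st()
E
```

```text
t 8.62 gx,gy,z mm [ -1.9 -11.9 190.2] F gx gy z [-0.4  0.7 -1. ] op 0.005361052720473899
tool x,y,z in gearbox [[1.0, -0.001, -0.0], [0.0, -0.001, 1.0], [-0.001, -1.0, -0.001]]
```

Call:
drive_tool(
  commands=[
    {"dx":0,"dy":0,"dz":-0.1,"wx":0,"wy":0,"wz":0,"grip":0},
    {"dx":0,"dy":0,"dz":0,"wx":0,"wy":0,"wz":0,"grip":0},
  ],
)

```text
time_s: 8.88
position: [0.5443, -0.081, 0.1904]
tcp_rot: [[0.923, -0.001, 0.385], [-0.385, 0.0, 0.923], [-0.001, -1.0, -0.0]]
force: [1.3, 1.5, -2.0]
opening: 0.006
```

```bash
python3 - <<'E'
from h import *
st();p,d,K,T=cap('wrist');b=cap('scene');a=cap('top')
cv2.imwrite('pics/m7.png',np.hstack([cv2.resize(a[0][150:280,285:415],(400,400)),cv2.resize(b[0][190:310,210:340],(400,400))])[:,:,::-1])
E
```

```text
t 8.88 gx,gy,z mm [ -1.8 -15.6 190.4] F gx gy z [ 0.7  1.9 -2. ] op 0.005564090849131095
tool x,y,z in gearbox [[1.0, -0.001, -0.001], [0.001, -0.0, 1.0], [-0.001, -1.0, -0.0]]
```

View pics/m7.png

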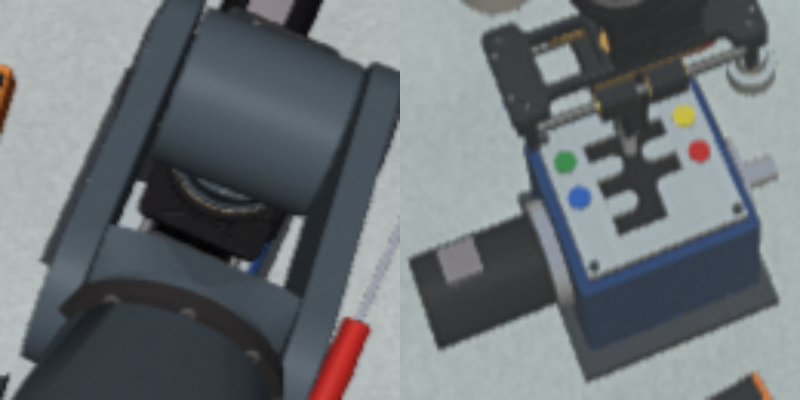

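The scene crop shows the stick at about (627,135), in the channel past the middle lane and nearly at the green/yellow lane. I'll continue to the end wall.

Call:
drive_tool(
  commands=[
    {"dx":0,"dy":0,"dz":-0.12,"wx":0,"wy":0,"wz":0,"grip":0},
    {"dx":0,"dy":0,"dz":0,"wx":0,"wy":0,"wz":0,"grip":0},
  ],
)

```text
time_s: 9.28
position: [0.5426, -0.0857, 0.1905]
tcp_rot: [[0.923, -0.0, 0.386], [-0.386, -0.0, 0.923], [-0.0, -1.0, -0.0]]
force: [0.4, 2.7, -1.6]
opening: 0.009
```

Call:
drive_tool(
  commands=[
    {"dx":0,"dy":0,"dz":-0.1,"wx":0,"wy":0,"wz":0,"grip":0},
    {"dx":0,"dy":0,"dz":0,"wx":0,"wy":0,"wz":0,"grip":0},
  ],
)

```text
time_s: 9.52
position: [0.5412, -0.089, 0.1904]
tcp_rot: [[0.922, 0.0, 0.386], [-0.386, 0.001, 0.922], [-0.0, -1.0, 0.001]]
force: [0.5, 3.6, -3.2]
opening: 0.0
```

Call:
drive_tool(
  commands=[
    {"dx":0,"dy":0,"dz":-0.08,"wx":0,"wy":0,"wz":0,"grip":0},
    {"dx":0,"dy":0,"dz":0,"wx":0,"wy":0,"wz":0,"grip":0},
  ],
)

```text
time_s: 9.78
position: [0.5407, -0.09, 0.1903]
tcp_rot: [[0.922, 0.002, 0.387], [-0.387, 0.004, 0.922], [0.0, -1.0, 0.005]]
force: [4.2, 9.0, -3.7]
opening: 0.007
```

Call:
drive_tool(
  commands=[
    {"dx":0,"dy":0,"dz":-0.08,"wx":0,"wy":0,"wz":0,"grip":0},
    {"dx":0,"dy":0,"dz":0,"wx":0,"wy":0,"wz":0,"grip":0},
  ],
)

```text
time_s: 10.02
position: [0.5404, -0.0907, 0.1903]
tcp_rot: [[0.922, 0.004, 0.388], [-0.388, 0.009, 0.921], [0.0, -1.0, 0.01]]
force: [7.3, 16.5, -4.4]
opening: 0.005
```

```bash
python3 - <<'E'
from h import *
st()
E
```

```text
t 10.03 gx,gy,z mm [ -1.7 -26.1 190.3] F gx gy z [ 0.4 18.  -4.4] op 0.004666579927632775
tool x,y,z in gearbox [[1.0, 0.0, 0.003], [-0.003, 0.01, 1.0], [0.0, -1.0, 0.01]]
```

The lever is at the end wall (18 N, no motion). Now I'll go round to the -x side, keeping clear of the knob.

Call:
drive_tool(
  commands=[
    {"dx":0,"dy":0,"dz":0.75,"wx":0,"wy":0,"wz":0,"grip":0},
    {"dx":-0.7,"dy":0,"dz":0,"wx":0,"wy":0,"wz":0,"grip":0},
    {"dx":-0.7,"dy":0,"dz":0,"wx":0,"wy":0,"wz":0,"grip":0},
    {"dx":0,"dy":0,"dz":0,"wx":0,"wy":0,"wz":0,"grip":0},
    {"dx":0,"dy":0,"dz":-0.65,"wx":0,"wy":0,"wz":0,"grip":0},
    {"dx":0,"dy":0,"dz":-0.65,"wx":0,"wy":0,"wz":0,"grip":0},
    {"dx":0,"dy":0,"dz":0,"wx":0,"wy":0,"wz":0,"grip":0},
  ],
)

```text
time_s: 10.9
position: [0.4799, -0.0964, 0.1911]
tcp_rot: [[0.922, 0.002, 0.388], [-0.388, -0.002, 0.922], [0.003, -1.0, -0.001]]
force: [-0.3, 1.0, 0.4]
opening: 0.006
```

```bash
python3 - <<'E'
from h import *
st();b=cap('scene')
cv2.imwrite('pics/m8.png',cv2.resize(b[0][190:310,210:340],(500,460))[:,:,::-1])
E
```

```text
t 10.9 gx,gy,z mm [-55.3 -54.6 191.1] F gx gy z [-0.7  0.8  0.4] op 0.006441171122829102
tool x,y,z in gearbox [[1.0, 0.003, 0.002], [-0.002, -0.001, 1.0], [0.003, -1.0, -0.001]]
```

View pics/m8.png

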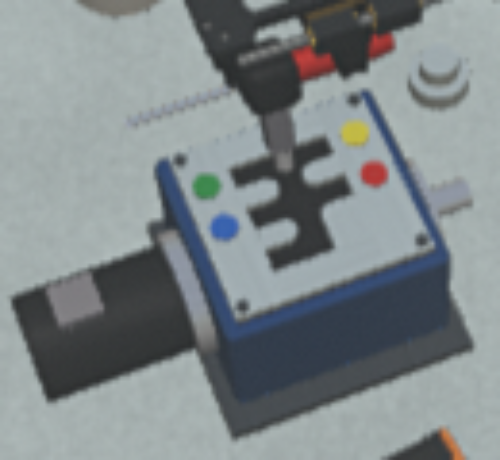

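The stick is at (283,160), where the channel meets the green/yellow lane, and the fingers are on its -x side. Now I'll push +x towards green.

Call:
drive_tool(
  commands=[
    {"dx":0.25,"dy":0,"dz":0,"wx":0,"wy":0,"wz":0,"grip":0},
    {"dx":0.25,"dy":0,"dz":0,"wx":0,"wy":0,"wz":0,"grip":0},
    {"dx":0.25,"dy":0,"dz":0,"wx":0,"wy":0,"wz":0,"grip":0},
    {"dx":0.25,"dy":0,"dz":0,"wx":0,"wy":0,"wz":0,"grip":0},
    {"dx":0.25,"dy":0,"dz":0,"wx":0,"wy":0,"wz":0,"grip":0},
    {"dx":0,"dy":0,"dz":0,"wx":0,"wy":0,"wz":0,"grip":0},
  ],
)

```text
time_s: 11.7
position: [0.5254, -0.113, 0.1903]
tcp_rot: [[0.923, 0.0, 0.385], [-0.385, 0.0, 0.923], [0.0, -1.0, 0.0]]
force: [-0.8, 0.5, 0.5]
opening: 0.001
```

Call:
drive_tool(
  commands=[
    {"dx":0.2,"dy":0,"dz":0,"wx":0,"wy":0,"wz":0,"grip":0},
    {"dx":0,"dy":0,"dz":0,"wx":0,"wy":0,"wz":0,"grip":0},
  ],
)

```text
time_s: 11.95
position: [0.5326, -0.1161, 0.1903]
tcp_rot: [[0.923, 0.001, 0.385], [-0.385, -0.0, 0.923], [0.001, -1.0, 0.0]]
force: [-0.0, 1.1, -0.7]
opening: 0.005
```

```bash
python3 - <<'E'
from h import *
st()
E
```

```text
t 11.95 gx,gy,z mm [  1.  -52.5 190.3] F gx gy z [-0.5  1.  -0.7] op 0.005093333855534517
tool x,y,z in gearbox [[1.0, 0.001, -0.001], [0.001, 0.0, 1.0], [0.001, -1.0, 0.0]]
```

Call:
drive_tool(
  commands=[
    {"dx":0.15,"dy":0,"dz":0,"wx":0,"wy":0,"wz":0,"grip":0},
    {"dx":0.1,"dy":0,"dz":0,"wx":0,"wy":0,"wz":0,"grip":0},
    {"dx":0,"dy":0,"dz":0,"wx":0,"wy":0,"wz":0,"grip":0},
  ],
)

```text
time_s: 12.32
position: [0.541, -0.1195, 0.1899]
tcp_rot: [[0.923, -0.001, 0.386], [-0.386, 0.001, 0.923], [-0.002, -1.0, 0.0]]
force: [-2.5, 1.9, -1.5]
opening: 0.008
```

Call:
drive_tool(
  commands=[
    {"dx":0.1,"dy":0,"dz":0,"wx":0,"wy":0,"wz":0,"grip":0},
    {"dx":0,"dy":0,"dz":0,"wx":0,"wy":0,"wz":0,"grip":0},
  ],
)

```text
time_s: 12.58
position: [0.5443, -0.121, 0.1899]
tcp_rot: [[0.923, -0.002, 0.385], [-0.385, 0.001, 0.923], [-0.003, -1.0, 0.0]]
force: [-3.9, 2.7, -2.4]
opening: 0.006
```

```bash
python3 - <<'E'
from h import *
st()
E
```

```text
t 12.57 gx,gy,z mm [ 13.6 -52.5 189.9] F gx gy z [-4.7  1.  -2.4] op 0.0055011799499616485
tool x,y,z in gearbox [[1.0, -0.003, -0.001], [0.001, 0.0, 1.0], [-0.003, -1.0, 0.0]]
```

Call:
drive_tool(
  commands=[
    {"dx":0.1,"dy":0,"dz":0,"wx":0,"wy":0,"wz":0,"grip":0},
    {"dx":0,"dy":0,"dz":0,"wx":0,"wy":0,"wz":0,"grip":0},
  ],
)

```text
time_s: 12.82
position: [0.545, -0.1213, 0.1897]
tcp_rot: [[0.923, -0.009, 0.385], [-0.385, 0.004, 0.923], [-0.01, -1.0, -0.0]]
force: [-8.8, 4.6, 1.5]
opening: 0.004
```

Call:
drive_tool(
  commands=[
    {"dx":0.1,"dy":0,"dz":0,"wx":0,"wy":0,"wz":0,"grip":0},
    {"dx":0,"dy":0,"dz":0,"wx":0,"wy":0,"wz":0,"grip":0},
  ],
)

```text
time_s: 13.08
position: [0.5457, -0.1215, 0.1896]
tcp_rot: [[0.923, -0.016, 0.385], [-0.385, 0.007, 0.923], [-0.018, -1.0, -0.0]]
force: [-13.9, 5.9, 6.7]
opening: 0.004
```

```bash
python3 - <<'E'
from h import *
st()
E
```

```text
t 13.07 gx,gy,z mm [ 15.1 -52.5 189.6] F gx gy z [-15.1   0.1   6.7] op 0.0036495066795779805
tool x,y,z in gearbox [[1.0, -0.018, -0.002], [0.002, -0.0, 1.0], [-0.018, -1.0, -0.0]]
```

The lever is hard against the slot end (15 N, no motion). I'll back straight off, rise and look.

Call:
drive_tool(
  commands=[
    {"dx":-0.8,"dy":0,"dz":0,"wx":0,"wy":0,"wz":0,"grip":0},
    {"dx":-0.8,"dy":0,"dz":0,"wx":0,"wy":0,"wz":0,"grip":0},
    {"dx":0,"dy":-1,"dz":0,"wx":0,"wy":0,"wz":0,"grip":0},
    {"dx":0,"dy":-1,"dz":0,"wx":0,"wy":0,"wz":0,"grip":0},
    {"dx":0,"dy":-1,"dz":-1,"wx":0,"wy":0,"wz":0,"grip":0},
    {"dx":0,"dy":0,"dz":-1,"wx":0,"wy":0,"wz":0,"grip":0},
    {"dx":0,"dy":0,"dz":-1,"wx":0,"wy":0,"wz":0,"grip":0},
    {"dx":0,"dy":0,"dz":-1,"wx":0,"wy":0,"wz":0,"grip":0},
  ],
)

```text
time_s: 14.08
position: [0.433, -0.2509, 0.3124]
tcp_rot: [[0.923, 0.006, 0.386], [-0.386, -0.006, 0.923], [0.008, -1.0, -0.004]]
force: [1.2, 0.7, 0.1]
opening: 0.003
```

Call:
drive_tool(
  commands=[
    {"dx":0,"dy":0,"dz":-1,"wx":0,"wy":0,"wz":0,"grip":0},
    {"dx":0,"dy":0,"dz":-1,"wx":0,"wy":0,"wz":0,"grip":0},
    {"dx":0,"dy":0,"dz":0,"wx":0,"wy":0,"wz":0,"grip":0},
    {"dx":0,"dy":0,"dz":0,"wx":0,"wy":0,"wz":0,"grip":0},
  ],
)

```text
time_s: 14.58
position: [0.4015, -0.3221, 0.3113]
tcp_rot: [[0.922, 0.002, 0.386], [-0.386, -0.002, 0.922], [0.003, -1.0, -0.001]]
force: [-0.2, 0.6, -0.7]
opening: 0.003
```

```bash
python3 - <<'E'
from h import *
s=st();b=cap('scene');a=cap('top')
cv2.imwrite('pics/m9.png',np.hstack([cv2.resize(a[0][150:280,285:415],(400,400)),cv2.resize(b[0][190:310,210:340],(400,400))])[:,:,::-1])
v=np.load('v.npz')
W=pts(a[1],a[2],a[3])-G;gx=W@X*1e3;gy=W@Y*1e3;z=W[...,2]*1e3
m=(z>165)&(z<225)&(abs(gx)<90)&(abs(gy)<90);print('knob now',m.sum(),gx[m].mean(),gy[m].mean())
W=pts(v['td'],a[2],a[3])-G;gx=W@X*1e3;gy=W@Y*1e3;z=W[...,2]*1e3
m=(z>165)&(z<225)&(abs(gx)<90)&(abs(gy)<90);print('knob start',m.sum(),gx[m].mean(),gy[m].mean())
E
```

```text
t 14.57 gx,gy,z mm [ -40.5 -293.1  311.3] F gx gy z [-0.4  0.5 -0.7] op 0.003007414596718898
tool x,y,z in gearbox [[1.0, 0.003, 0.0], [-0.0, -0.001, 1.0], [0.003, -1.0, -0.001]]
knob now 363 39.64122023604211 -51.987237835260586
knob start 353 34.820373637147725 52.011760482383124
```

View pics/m9.png

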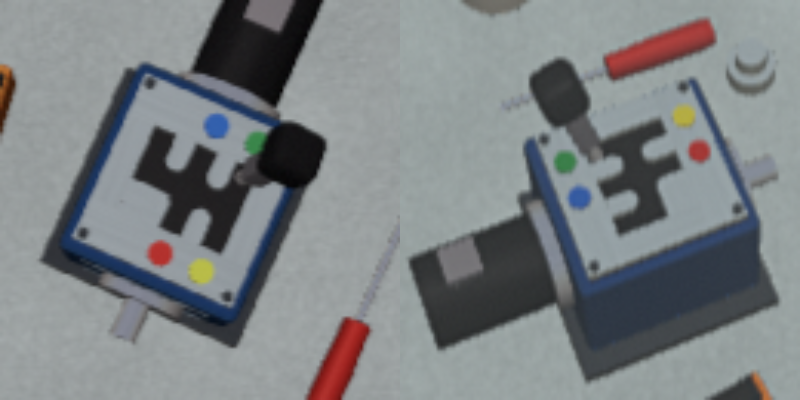

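Stick at (593,152) in the scene crop is at the closed end of the green slot. The knob is further along x than at the start (39.6 vs 34.8 mm by the same measure) and at y = -52. The loose things near the gearbox haven't moved.

```bash
python3 -c "
from h import *
print(workorder.hand_in())"
```

```text
the job is handed in; nothing more can be done
None
```

The lever is fully home in the green-tagged slot, and the job is handed in. The robot clock read about 14.6 s of the 61 s allowed.

**How it was done:** I used three pushes with the closed fingers and never gripped the lever. The first pushed it out of the starting slot, the second along the cross channel to its end wall, and the third into the green slot. In the scene views taken during the cross-channel push, the stick stayed in the channel and did not go home in any other tagged slot.

**Last checks:**
- **Slot end:** the last push stopped hard, with the force rising from about 5 N to 15 N and almost no further motion. The final views show the stick at the closed end of the green slot.
- **Knob position:** the depth measurement put the knob at about x = +40, y = -52 mm from the gate centre, against an expected 43 to 46 mm in x when home. The same method read 35 mm at the start, so it seems to read low. I took the hard stop and the picture as the proof.
- **Clear of the lever:** the arm finished about 0.27 m away with roughly zero force. The nearby loose things looked unmoved in the final crops; I did not check the mug, wrench and pendant, which were outside those crops.

My first two move calls were refused for missing keys, but nothing moved. I viewed 10 pictures in all.

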